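Take out the reject, then free the glue-up box and hold it open

ROBOT

A 6-joint arm with a two-finger parallel gripper is mounted at the origin on the work surface. World frame = base frame: x ahead of the robot, y to its left, z up, the work surface at z = 0. Lengths are in m, angles in rad, forces in N, time in s.
With the tool pointing down it reaches from about 0.35 to 0.975 m from the base axis. Payload 4.9 kg.
Tool frame: the origin (TCP) lies at the very end of the fingers, on their centre line; the grasp point (between the pads) lies 19 mm behind it; z points along the fingers, y is the line along which they close (so a half turn about z gives the same grasp; the last joint's range is limited). The gripper opens to 85 mm and grips with 20 to 120 N. Pads are 22 mm wide; open, the fingers measure 114 mm over their backs; the gripper's body (76 mm by 85 mm) begins 54 mm behind the grasp point. The pads swing forward as they close: fully open they stand 13 mm farther back than shut.
Start: joints at [1.124, 0.053, 1.613, -0, 1.476, -0.119], TCP at [0.201, 0.592, 0.231] pointing down, gripper open.
Joint ranges: [-3.01, 3.01], [-1.01, 2.22], [0.06, 2.58], [-1.02, 4.17], [0.09, 2.62], [-3.14, 3.14]. Speed limits (rad/s): [2.57, 2.57, 3.14, 3.14, 3.14, 3.14].

INTERFACE

Orientations are given as a rotation vector (axis times angle).
In Python, from station import * gives the robot as it stands.
- The arm moves only by the shell command python3 -m crank 'ROWS' [OPENING] [FORCE]. ROWS is JSON, a list of rows, each an object with "offset": the shift along the tool's x, y, z in m, a list of three; "twist": the turn, a rotation vector about the tool's x, y, z in degrees, a list of three. In form: [{"offset": [x, y, z], "twist": [rx, ry, rz]}, ...]. A call has 1 to 20 rows; each row is the pose to reach, as a shift and turn from the pose commanded when the call began, along the tool's axes at that moment; what a row does not reach only later rows make up. A row lasts 1/8 s, in which the tool goes at most 62.5 mm and 10.7 degrees, less where a joint would pass 70% of its speed; a pose out of reach is approached as far as the arm can. A call with a gripper value outside its range is refused whole. OPENING is the opening, from 0 (shut) to 1 (fully open), set as the call begins (- or left out, the last holds). The fingers move at their own pace and stop on an object; FORCE is the grip in N (left out, the last holds). Time passes only in rows, so rows that repeat a pose let the fingers close. It gives the time, the measured TCP pose, the force, the opening and the grip force at its end, in the units of the state.
- get_obs(): the state, without advancing time (a new reading comes with each control period).
- get_image(name): name is "side" or "top"; returns the picture (480x640x3 uint8, red, green, blue); there is no depth.
- get_calibration(name): a dict with "intrinsics" (3x3 intrinsics, pixels), "world_from_camera" (4x4, takes a point from camera to world coordinates). Camera axes: x right, y up, looking along -z (the intrinsics and any distortion apply to the point x, -y, -z); pixel columns grow to the right and rows downward; lengths in m; the calibration is good to about 2 mm. A picture is of the moment at which its call begins. get_calibration takes no time and is no camera call.
- finish_job(): hands the job in; it is judged then, once.
Trained networks look in the newest picture that a camera, given by its name, has taken for a name from the list of things; names that differ only in an ending like _2 or _b are one class to them, and where a whole thing is asked for, a point or a joint stands for the part that bears it (a point fixed in the world has none). Each returns a list of dicts, best first, with "confidence" (0 to 1); they miss things now and then, are a little off and sometimes report something else, mostly with a low value. They report only what shows in the picture. A call takes as long as a camera call.
- cut_out(query, camera): "region" (480x640 bool, what is visible of it) and "rect" ([centre column, centre row, width, height] in pixels, round what is visible of it).
The state is a dict: "t": time; "q": joint angles; "dq": joint speeds; "effort": joint torques, N m; "tool_pos": TCP position; "tool_rot": TCP orientation; "contact_force": force on the tool from outside, world axes, zero at the start; "wrist_torque": the same for the moment, N m; "opening": finger opening in m; "grip_force": force on a finger pad.
Only numpy, scipy, OpenCV 4.12 (cv2) and the standard library are available. Lean on these libraries where they do the work, as an engineer would, in place of code of your own. Each camera call takes 0.05 s, during which the arm holds its last target. There are 200 camera calls.

TASK

A reject has got in among the passed blanks: pick the striped blank with the red tag out of the green pass tray and set it down flat in the red reject tray without dropping it, leaving the green-tagged one in the pass tray. Then, before touching the red-knobbed slide, give the blue cover of the glue-up box a tug by its bar handle to learn whether its bolt is caught; if it is, push the slide fully over to free it. Raise the cover to about 45 degrees and finish while still holding it open there, so that your workmate can load the good blank; leave the other things on the bench alone.

Things in the scene. Friction and masses are not known exactly. Their poses are not given: they have to be found in the camera images.
- red_blank_mid (a point): centre of the loose blank with a red round tag (32 mm) on its top: a wooden block striped in colours, 90 mm along its own x, 40 mm along y, 45 mm high, about 0.12 kg, upright in one of the two seats of the pass tray at the start; the point is 22.5 mm above its underside, z up
- green_blank_mid (a point): the same for the blank with the green round tag, in the other seat of the pass tray: same size and same axes
- pass_floor (a point): fixed green pass tray with two seats end to end along its own x: centre of its floor, 6 mm above the bench. Each seat is 130 x 62 mm inside, its centre 68 mm from this point along x; rim 10 mm above the bench
- reject_floor (a point): fixed red reject tray: centre of its inner floor, 6 mm above the bench; its long side is its own x. Inside 110 x 62 mm, outside 122 x 74 mm, rim 10 mm above the bench, so a blank fits only lengthways (about 10 mm to spare all round)
- hinge (a point): fixed point at the middle of the cover's hinge, at the far upper edge of the fixed plywood glue-up box (200 x 220 x 100 mm high); x points away from the front of the box, y along the hinge (to the left seen from the front), z up. The box's front has a dark wooden ledge, 70 mm high, that carries the slide
- cover (a joint): angle of the blue cover (206 x 226 x 12 mm, 0.6 kg) about the hinge, rad: 0 closed, grows as its front edge rises, stop at 1.25. It falls shut when let go. Inside, out of sight, a bolt may or may not be caught over a foot of the cover: if it is, the cover rises only by its play, about 0.04 rad (8 mm at the front), and then stops dead; if not, it lifts freely
- handle (a point): middle of the bar handle on the cover: aluminium rod 12 mm thick, along the hinge direction, 88 mm free between its posts, its centre 40 mm above the cover's top face (34 mm free below the rod). With the cover closed the point lies 165 mm in front of the hinge (-x of hinge) and 46 mm above it; it turns with the cover
- slide_knob (a point): point on the axis of the round red knob, 10 mm below its top: the knob is 16 mm thick and 31 mm tall, upright, on a 30 x 30 mm brass carriage whose top lies 21 mm below this point; it stands in front of the box, its axis 36 mm clear of the cover's front edge
- slide (a joint): travel of the knob, m: 0 at its home end (always so at the start), 0.030 fully over, in the +y direction of hinge (to the left seen from the front). It has light friction (about 2 N) and stays where it is left. Pushed fully over, it pulls the hidden bolt clear of the cover, and the bolt stays clear; the cover should be down, not pulling on the bolt, meanwhile
- glue_bottle: bystander to be left alone: white glue bottle, 60 mm thick, 190 mm tall; origin at the middle of its underside
- pencil_mug: bystander to be left alone: blue mug, 80 mm thick, 90 mm tall; origin at the middle of its underside
- sanding_block: bystander to be left alone: cork sanding block 60 x 90 x 30 mm; origin at the middle of its underside
- offcut: bystander to be left alone: pale wood offcut 50 x 100 x 20 mm; origin at the middle of its underside
- clamp: bystander to be left alone: black bar clamp with red pads lying flat, 240 x 95 x 24 mm; origin at the middle of its underside
- screwdriver: bystander to be left alone: screwdriver with yellow handle lying along its x; origin at the middle of its underside
- hammer: bystander to be left alone: hammer lying along its x, wooden handle; origin at the middle of its underside

How it is judged:
On the way, in this order (a step that is already met when the one before it is completed fails the run):
1. the red-tagged blank stands in the red tray, let go, and the green-tagged one in the green tray (horizontal distance between red_blank_mid and reject_floor below 0.025 m and z of red_blank_mid in the frame of reject_floor below 0.028 m and angle between each of red_blank_mid, green_blank_mid's own z axis and vertical below 0.08 rad and contact force between each of red_blank, green_blank and the fingers below 0.1 N and z of green_blank_mid in the frame of pass_floor below 0.028 m and x of green_blank_mid in the frame of pass_floor between -0.12 and 0.12 m and y of green_blank_mid in the frame of pass_floor between -0.03 and 0.03 m), for 0.2 s.
2. the cover is tugged up through its play (over 0.02 rad) while the slide is still at its home end (value of joint cover above 0.02 rad and value of joint slide below 0.005 m), for 0.05 s.
3. the cover is raised past 0.6 rad (value of joint cover above 0.6 rad), for 0.2 s.
At the end, for the whole second after the job is handed in: The red-tagged blank stands flat, let go, in the reject tray (centres within 25 mm, tilt under 0.08 rad), the green-tagged one flat in the pass tray, and the cover is held still between 0.6 and 1.0 rad by the fingers (over 0.8 N between fingers and cover) (all of step 1 and value of joint cover between 0.6 and 1 rad and velocity of joint cover between -0.15 and 0.15 rad/s and contact force between the fingers and cover above 0.8 N); the arm keeps its last pose, push and grip.
It fails at once if one of the seven bystanders is pushed more than 40 mm (distance of any of glue_bottle, pencil_mug, sanding_block, offcut, clamp, screwdriver, hammer from where it was at the start of the episode above 0.04 m).
It fails at once if the green blank is dropped (falls free, faster than 0.7 m/s) (contact force between green_blank and the fingers below 0.05 N and linear speed of green_blank above 0.7 m/s).
It fails at once if the red blank is dropped (falls free, faster than 0.7 m/s) (contact force between red_blank and the fingers below 0.05 N and linear speed of red_blank above 0.7 m/s).
It also fails if it takes over 72 s, if anything falls off the work surface, if the arm or the gripper's body presses on something with over 40 N, if the wrist force passes 120 N, or if a joint passes its speed limit or range.

## Working session

There is one attempt and no reset: what is moved stays moved. The work goes in short steps, Python scripts to look and compute and a shell command to move; the robot and the scene stay as the last step left them, time stands still between calls to the robot, and variables do not carry over. Pictures are saved under pics/ and viewed, at most 10 in all, crops included, and the job is handed in when it is done.

```bash
mkdir -p pics; ls; python3 - <<'E'
from station import *
import cv2, numpy as np
for n in("top","side"):
    cv2.imwrite(f"pics/{n}0.png",get_image(n)[:,:,::-1])
    c=get_calibration(n); print(n,np.round(c["intrinsics"],1).tolist(),np.round(c["world_from_camera"],3).tolist(),[k for k in c])
o=get_obs(); print(o)
E
```

```text
pics
top [[563.6, 0.0, 318.4], [0.0, 563.6, 233.9], [0.0, 0.0, 1.0]] [[0.02, 0.983, -0.181, 0.295], [-1.0, 0.018, -0.012, -0.02], [-0.009, 0.181, 0.983, 1.644], [0.0, 0.0, 0.0, 1.0]] ['intrinsics', 'world_from_camera']
side [[558.7, 0.0, 315.1], [0.0, 558.7, 239.7], [0.0, 0.0, 1.0]] [[0.999, 0.005, -0.035, 0.535], [-0.03, 0.661, -0.75, -1.024], [0.019, 0.751, 0.66, 0.974], [0.0, 0.0, 0.0, 1.0]] ['intrinsics', 'world_from_camera']
{'t': 0.1, 'q': array([ 1.12405787e+00,  5.32862345e-02,  1.61416213e+00,  3.62604348e-06,
        1.47601863e+00, -1.18992364e-01]), 'dq': array([ 5.11753981e-04, -8.46134795e-04, -2.53371852e-03, -1.20560411e-05,
       -1.08315941e-03,  6.36436774e-04]), 'effort': array([-6.06726735e-05, -3.94903457e+01, -3.71361995e+01, -1.00635191e-04,
        3.94015282e-03, -2.69051768e-07]), 'tool_pos': array([0.20093948, 0.59121502, 0.23018557]), 'tool_rot': array([-5.12435657e-01, -3.09898332e+00,  2.82514844e-03]), 'contact_force': array([-0.6046997 ,  0.51483278, -0.79645938]), 'wrist_torque': array([-0.01573111,  0.02544821, -0.02365359]), 'grip_force': 0.0, 'opening': 0.08545928617533381}
```

View pics/top0.png

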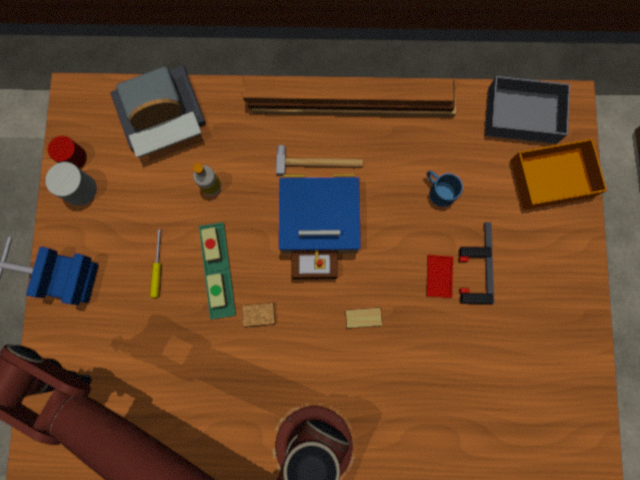

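View pics/side0.png

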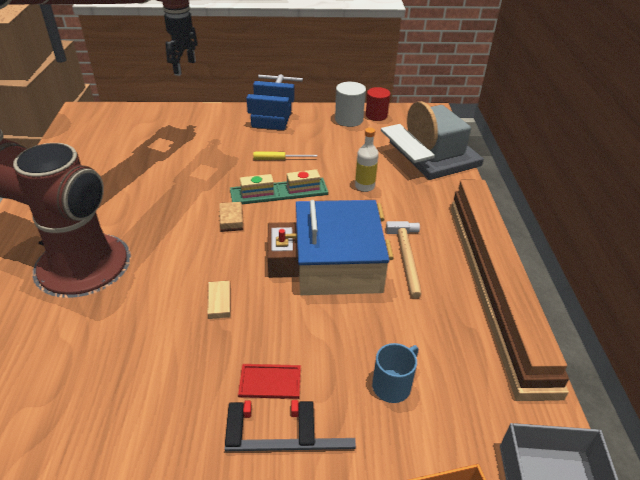

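Top view: red tag (210,244), green tag (216,290), reject tray (439,276), handle bar (319,233), knob (320,263). The side view agrees: red tag (303,175), knob (282,236).

```bash
cat > h.py <<'E'
from station import *
import cv2, numpy as np
from scipy.spatial.transform import Rotation as R
def toplane(n,px,z):
    c=get_calibration(n); T=np.array(c["world_from_camera"]); px=np.atleast_2d(px).astype(float)
    d=np.c_[px,np.ones(len(px))]@np.linalg.inv(c["intrinsics"]).T*[1,-1,-1]@T[:3,:3].T
    return (T[:3,3]+d*((z-T[2,3])/d[:,2])[:,None])[:,:2]
def rect(n,m,z):
    ys,xs=np.nonzero(m); w=toplane(n,np.c_[xs,ys],z)
    r=cv2.minAreaRect((w*1000).astype(np.float32)); return np.round(r[0],1),np.round(r[1],1),round(r[2],1),len(xs)
def hue(img,lo,hi,s=120,v=60):
    h=cv2.cvtColor(img,cv2.COLOR_RGB2HSV); return ((h[...,0]>=lo)&(h[...,0]<=hi)&(h[...,1]>s)&(h[...,2]>v))
E
python3 - <<'E'
from h import *
for cam in("top","side"):
    im=get_image(cam)
    for n in("red_blank_mid","green_blank_mid","handle","slide_knob","cover","reject_floor","pass_floor"):
        z={"red_blank_mid":.051,"green_blank_mid":.051,"handle":.152,"slide_knob":.1,"cover":.112}.get(n,.01)
        for d in cut_out(n,cam)[:2]: print(cam,n,round(d["confidence"],2),np.round(d["rect"],1).tolist(),rect(cam,d["region"],z))
    red=hue(im,0,5,180)|hue(im,175,180,180); gr=hue(im,50,80,140,50)
    for nm,m,z in(("red",red,.01),("green",gr,.01)):
        k,l,s,c=cv2.connectedComponentsWithStats(m.astype(np.uint8))
        for i in range(1,k):
            if s[i,4]>25: print(cam,nm,s[i].tolist(),np.round(c[i]),"z.01",rect(cam,l==i,.01),"z.051",np.round(toplane(cam,c[i],.051)*1000))
E
```

```text
top red_blank_mid 0.63 [212.8, 244.4, 17.3, 31.1] (array([551.4, 305.4]), array([96.9, 46.4]), 11.9, 516)
top green_blank_mid 0.82 [214.9, 290.8, 18.5, 30.2] (array([419.2, 283.1]), array([94.5, 45.7]), 11.6, 520)
top handle 0.72 [320.1, 215.7, 81.6, 74.7] (array([628.2,  -2.9]), array([200.7, 218.8]), 1.5, 5834)
top slide_knob 0.61 [319.8, 213.8, 79.4, 77.1] (array([640.2,  -2.4]), array([208.3, 225.5]), 1.9, 5777)
top slide_knob 0.52 [319.9, 262.4, 11.9, 8.9] (array([498.2,  -6.2]), array([25. , 19.4]), 1.1, 76)
top cover 0.84 [319.0, 213.9, 83.6, 77.3] (array([637.3,  -2.7]), array([206.3, 224.7]), 1.6, 5856)
top reject_floor 0.76 [441.1, 274.9, 29.5, 40.8] (array([ 479.1, -355.2]), array([ 81.5, 123.2]), 88.0, 1117)
top reject_floor 0.71 [211.9, 244.7, 18.0, 30.7] (array([559. , 314.5]), array([99.8, 47.6]), 11.8, 528)
top red [48, 136, 27, 26, 536] [ 61. 148.] z.01 (array([845. , 788.7]), array([80.6, 78.4]), 49.6, 536) z.051 [[831. 768.]]
top red [206, 239, 9, 9, 68] [210. 243.] z.01 (array([561.7, 318.2]), array([24.2, 23.6]), 3.1, 68) z.051 [[555. 310.]]
top red [427, 255, 26
[... 1830 characters left out ...]
6.9, 365.9]), array([21. , 27.1]), 89.9, 41) z.051 [[557. 307.]]
side red [279, 230, 6, 12, 44] [281. 235.] z.01 (array([498. ,  88.9]), array([13.1, 44.3]), 1.1, 44) z.051 [[499.  44.]]
side red [239, 364, 61, 34, 1837] [270. 380.] z.01 (array([ 480.8, -359.8]), array([ 78.4, 120.5]), 87.1, 1837) z.051 [[ 483. -388.]]
side red [243, 401, 8, 16, 101] [247. 408.] z.01 (array([ 438. , -423.2]), array([13.5, 33.3]), 3.3, 101) z.051 [[ 443. -448.]]
side red [291, 400, 8, 17, 101] [294. 408.] z.01 (array([ 531.1, -423.7]), array([13.6, 35.3]), 0.2, 101) z.051 [[ 531. -448.]]
side green [252, 177, 9, 6, 38] [256. 179.] z.01 (array([419.2, 344.1]), array([24.6, 23.7]), 60.8, 38) z.051 [[424. 286.]]
```

```bash
cat >> h.py <<'E'
def go(p,yaw,pitch=0):
    "offset/twist to world p, tool down with tool-x at yaw deg, then turned about world y by pitch deg"
    o=get_obs(); A=R.from_rotvec(o["tool_rot"])
    B=R.from_euler("y",pitch,degrees=True)*R.from_euler("z",yaw,degrees=True)*R.from_euler("x",180,degrees=True)
    print("pos",np.round(o["tool_pos"],4),"yaw",np.round(np.degrees(np.arctan2(*A.as_matrix()[[1,0],0])),1),"t",round(o["t"],2))
    print("offset",np.round(A.inv().apply(np.array(p)-o["tool_pos"]),4).tolist(),"twist",np.round((A.inv()*B).as_rotvec(degrees=True),1).tolist())
def tri(a,b):
    M=np.zeros((3,3));v=np.zeros(3)
    for n,px in(("top",a),("side",b)):
        T=np.array(get_calibration(n)["world_from_camera"]); q=np.r_[toplane(n,px,0)[0],0]; d=q-T[:3,3]; d/=np.linalg.norm(d)
        P=np.eye(3)-np.outer(d,d); M+=P; v+=P@T[:3,3]
    return np.linalg.solve(M,v)
E
python3 - <<'E'
from h import *
go([.556,.3085,.12],190)
pts={}
for cam,box in(("top",(290,222,350,245)),("side",(300,195,330,255))):
    im=get_image(cam); h=cv2.cvtColor(im,cv2.COLOR_RGB2HSV); x0,y0,x1,y1=box
    m=np.zeros(im.shape[:2],bool); m[y0:y1,x0:x1]=((h[...,1]<70)&(h[...,2]>110))[y0:y1,x0:x1]
    ys,xs=np.nonzero(m); print(cam,m.sum(),xs.min(),xs.max(),ys.min(),ys.max(),xs.mean(),ys.mean())
    print(cv2.minAreaRect(np.c_[xs,ys].astype(np.float32)))
    cv2.imwrite(f"pics/{cam}h.png",cv2.resize(im[180:290,260:360,::-1],None,fx=5,fy=5,interpolation=cv2.INTER_NEAREST))
print("tag",tri((210,243),(303,175)),"knob",tri((319.9,262.5),(281,233)))
E
```

```text
pos [0.2012 0.5917 0.2313] yaw 161.2 t 0.9
offset [-0.4271, -0.1539, 0.1113] twist [0.0, 0.0, -28.8]
top 147 299 339 230 233 320.3537414965986 231.6734693877551
((319.0, 231.5), (3.0, 40.0), 90.0)
side 170 309 329 200 232 313.31176470588235 214.78823529411764
((314.0909423828125, 212.58384704589844), (18.1529541015625, 34.539833068847656), 22.109447479248047)
tag [0.55646438 0.3104018  0.04823478] knob [ 0.49912737 -0.00718315  0.10068391]
```

View pics/sideh.png

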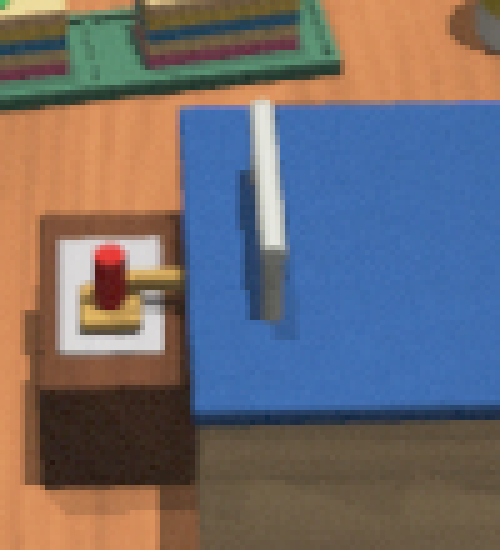

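View pics/toph.png

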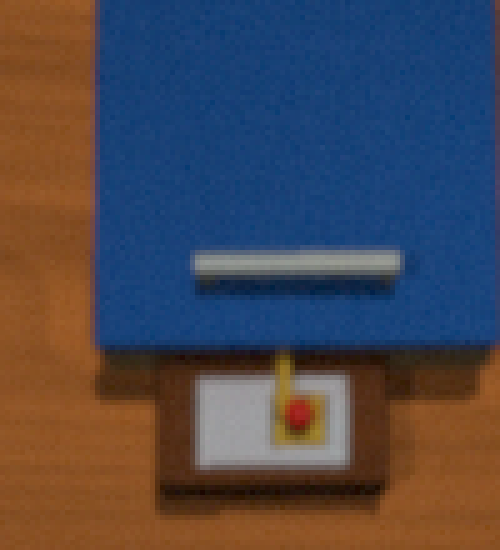

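Handle rod: top view (319.4,232.4), side (313.5,215). The knob sits at its home end, to the right of the white plate (top ≈(320,263)). Going for the red blank now.

```bash
python3 -m crank '[{"offset":[-0.05,-0.02,0.01],"twist":[0,0,-4]},{"offset":[-0.11,-0.04,0.02],"twist":[0,0,-9]},{"offset":[-0.17,-0.06,0.03],"twist":[0,0,-13]},{"offset":[-0.23,-0.08,0.05],"twist":[0,0,-17]},{"offset":[-0.29,-0.1,0.065],"twist":[0,0,-21]},{"offset":[-0.34,-0.12,0.08],"twist":[0,0,-25]},{"offset":[-0.38,-0.137,0.095],"twist":[0,0,-27]},{"offset":[-0.41,-0.148,0.105],"twist":[0,0,-28.8]},{"offset":[-0.427,-0.154,0.111],"twist":[0,0,-28.8]},{"offset":[-0.427,-0.154,0.111],"twist":[0,0,-28.8]},{"offset":[-0.427,-0.154,0.111],"twist":[0,0,-28.8]}]' 1 40
python3 - <<'E'
from h import *
go([.556,.309,.021],190)
a=tri((319.4,232.4),(313.5,214.7)); print("handle",a)
print([np.round(tri(p,q),4) for p,q in(((298.9,232.3),(312.5,200.5)),((339.9,232.5),(314.7,229)))])
cv2.imwrite("pics/s1.png",cv2.resize(get_image("side")[130:230,220:380,::-1],None,fx=5,fy=5))
E
```

```text
t: 2.38
tool_pos: [0.5554, 0.3094, 0.1208]
tool_rot: [-0.275, 3.129, 0.001]
contact_force: [-0.5, 0.6, 0.1]
opening: 0.0852
grip_force: 0.0
pos [0.5554 0.3094 0.1208] yaw -169.9 t 2.38
offset [-0.0005, -0.0005, 0.0998] twist [0.0, 0.0, 0.1]
handle [ 0.57492305 -0.00459889  0.15410191]
[array([0.5741, 0.0506, 0.1537]), array([ 0.5756, -0.0596,  0.1567])]
```

View pics/s1.png

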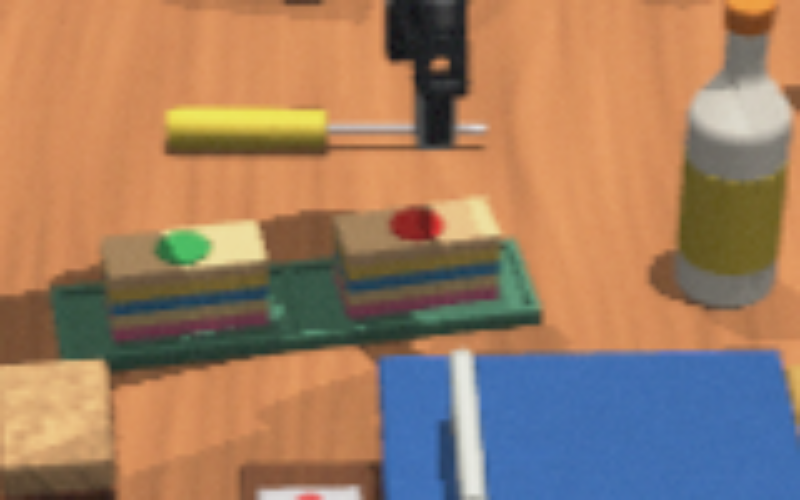

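The open fingers hang centred over the red-tagged blank (red tag at crop (417,225)), and the bottle is well clear. Descend and grip.

```bash
python3 -m crank '[{"offset":[0,0,0.03],"twist":[0,0,0]},{"offset":[0,0,0.065],"twist":[0,0,0]},{"offset":[0,0,0.09],"twist":[0,0,0]},{"offset":[0,0,0.1],"twist":[0,0,0]},{"offset":[0,0,0.1],"twist":[0,0,0]}]' 1 40
python3 -m crank '[{"offset":[0,0,0],"twist":[0,0,0]},{"offset":[0,0,0],"twist":[0,0,0]},{"offset":[0,0,0],"twist":[0,0,0]},{"offset":[0,0,0],"twist":[0,0,0]},{"offset":[0,0,0],"twist":[0,0,0]},{"offset":[0,0,0],"twist":[0,0,0]}]' 0 40
```

```text
t: 3.05
tool_pos: [0.5554, 0.3089, 0.0203]
tool_rot: [0.276, -3.129, 0.0]
contact_force: [0.9, 0.1, 0.1]
opening: 0.0856
grip_force: 0.0
t: 3.8
tool_pos: [0.5569, 0.3088, 0.0217]
tool_rot: [-0.274, 3.128, 0.001]
contact_force: [-1.5, -0.6, 5.6]
opening: 0.0394
grip_force: 40.9
```

```bash
python3 -m crank '[{"offset":[0,0,-0.01],"twist":[0,0,0]},{"offset":[0,0,-0.03],"twist":[0,0,0]},{"offset":[0,0,-0.06],"twist":[0,0,0]},{"offset":[0,0,-0.1],"twist":[0,0,0]},{"offset":[0,0,-0.14],"twist":[0,0,0]},{"offset":[0,0,-0.18],"twist":[0,0,0]},{"offset":[0,0,-0.21],"twist":[0,0,0]},{"offset":[0,0,-0.22],"twist":[0,0,0]},{"offset":[0,0,-0.22],"twist":[0,0,0]}]'
python3 - <<'E'
from h import *
go([.48,-.357,.20],177)
E
```

```text
t: 4.92
tool_pos: [0.5559, 0.3084, 0.2408]
tool_rot: [-0.274, 3.129, 0.0]
contact_force: [0.1, -0.6, -1.1]
opening: 0.0398
grip_force: 40.2
pos [0.5559 0.3084 0.2408] yaw -170.0 t 4.92
offset [0.1906, -0.6421, 0.0406] twist [0.0, 0.1, 13.0]
```

```bash
python3 -m crank '[{"offset":[0.005,-0.02,0],"twist":[0,0,0]},{"offset":[0.02,-0.065,0],"twist":[0,0,1]},{"offset":[0.035,-0.12,0],"twist":[0,0,2]},{"offset":[0.052,-0.175,0],"twist":[0,0,4]},{"offset":[0.068,-0.23,0],"twist":[0,0,5]},{"offset":[0.084,-0.285,0],"twist":[0,0,6]},{"offset":[0.1,-0.34,0],"twist":[0,0,7]},{"offset":[0.117,-0.395,0],"twist":[0,0,8]},{"offset":[0.133,-0.45,0],"twist":[0,0,9]},{"offset":[0.15,-0.505,0],"twist":[0,0,10]},{"offset":[0.166,-0.56,0.01],"twist":[0,0,11]},{"offset":[0.18,-0.605,0.02],"twist":[0,0,12]},{"offset":[0.188,-0.632,0.03],"twist":[0,0,13]},{"offset":[0.191,-0.642,0.04],"twist":[0,0,13]},{"offset":[0.191,-0.642,0.04],"twist":[0,0,13]},{"offset":[0.191,-0.642,0.04],"twist":[0,0,13]}]'
python3 - <<'E'
from h import *
go([.48,-.357,.022],177)
for cam in("top","side"):
    im=get_image(cam)
    for d in cut_out("reject_floor",cam)[:1]+cut_out("red_blank_mid",cam)[:1]: print(cam,d["confidence"],d["rect"],rect(cam,d["region"],.01))
    cv2.imwrite(f"pics/{cam}2.png",im[...,::-1])
a=cv2.imread("pics/top2.png")[210:330,380:520]; b=cv2.imread("pics/side2.png")[280:440,190:350]
cv2.imwrite("pics/c2.png",np.hstack([cv2.resize(a,(400,343)),cv2.resize(b,(343,343))]))
E
```

```text
t: 6.92
tool_pos: [0.4796, -0.356, 0.2002]
tool_rot: [-0.08, -3.14, -0.001]
contact_force: [-0.4, 0.3, -0.6]
opening: 0.0397
grip_force: 40.3
pos [ 0.4796 -0.356   0.2002] yaw 177.1 t 6.92
offset [-0.0005, -0.0011, 0.1782] twist [0.0, -0.0, 0.1]
top 0.32 [317.4, 158.6, 88.2, 32.0] (array([827.2,   2.5]), array([ 94.8, 259.9]), 1.9, 926)
top 0.59 [456.6, 276.2, 19.5, 13.9] (array([ 478.6, -408.2]), array([60.5, 23.8]), 47.1, 139)
side 0.82 [271.6, 382.9, 64.1, 29.7] (array([ 482.5, -359.1]), array([ 78.8, 124. ]), 89.0, 1973)
side 0.94 [264.6, 314.0, 54.9, 35.7] (array([ 466.2, -182.7]), array([ 98.3, 116.2]), 89.3, 1192)
```

View pics/c2.png

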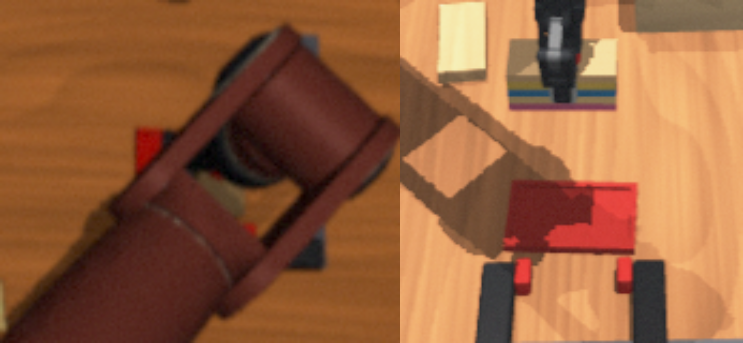

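The blank is held level above the red tray (side crop: blank (562,75), tray (571,215)) and aligned with it. Lowering.

```bash
python3 -m crank '[{"offset":[0,0,0.02],"twist":[0,0,0]},{"offset":[0,0,0.055],"twist":[0,0,0]},{"offset":[0,0,0.09],"twist":[0,0,0]},{"offset":[0,0,0.12],"twist":[0,0,0]},{"offset":[0,0,0.145],"twist":[0,0,0]},{"offset":[0,0,0.16],"twist":[0,0,0]},{"offset":[0,0,0.168],"twist":[0,0,0]},{"offset":[0,0,0.173],"twist":[0,0,0]},{"offset":[0,0,0.176],"twist":[0,0,0]},{"offset":[0,0,0.178],"twist":[0,0,0]},{"offset":[0,0,0.178],"twist":[0,0,0]}]'
```

```text
t: 8.6
tool_pos: [0.4797, -0.3572, 0.0226]
tool_rot: [0.082, 3.14, -0.001]
contact_force: [0.1, 0.4, -1.0]
opening: 0.0398
grip_force: 40.3
```

Not quite touching yet (−1 N is just the weight); go down about another millimetre at a time.

```bash
python3 -m crank '[{"offset":[0,0,0.001],"twist":[0,0,0]},{"offset":[0,0,0.0015],"twist":[0,0,0]},{"offset":[0,0,0.002],"twist":[0,0,0]},{"offset":[0,0,0.002],"twist":[0,0,0]}]'
```

```text
t: 9.1
tool_pos: [0.4798, -0.3573, 0.0217]
tool_rot: [0.082, 3.14, -0.0]
contact_force: [-4.0, 1.2, 6.6]
opening: 0.04
grip_force: 41.3
```

```bash
python3 -m crank '[{"offset":[0,0,0],"twist":[0,0,0]},{"offset":[0,0,0],"twist":[0,0,0]},{"offset":[0,0,0],"twist":[0,0,0]},{"offset":[0,0,0],"twist":[0,0,0]},{"offset":[0,0,-0.01],"twist":[0,0,0]},{"offset":[0,0,-0.03],"twist":[0,0,0]},{"offset":[0,0,-0.07],"twist":[0,0,0]},{"offset":[0,0,-0.12],"twist":[0,0,0]},{"offset":[0,0,-0.17],"twist":[0,0,0]},{"offset":[0,0,-0.2],"twist":[0,0,0]},{"offset":[0,0,-0.21],"twist":[0,0,0]},{"offset":[0,0,-0.21],"twist":[0,0,0]}]' 0.7
python3 - <<'E'
from h import *
go([.574,-.0045,.25],91.5)
im=get_image("side")
for q,z in(("reject_floor",.01),("red_blank_mid",.051)):
    for d in cut_out(q,"side")[:1]: print(q,d["confidence"],d["rect"],rect("side",d["region"],z))
cv2.imwrite("pics/s3.png",cv2.resize(im[320:440,200:340,::-1],None,fx=4,fy=4))
E
```

```text
t: 10.6
tool_pos: [0.4796, -0.3571, 0.2311]
tool_rot: [0.082, 3.139, -0.001]
contact_force: [-0.4, 0.2, -1.0]
opening: 0.0596
grip_force: 0.0
pos [ 0.4796 -0.3571  0.2311] yaw 177.0 t 10.6
offset [-0.0759, 0.357, -0.0191] twist [0.0, 0.1, 85.5]
reject_floor 0.7 [269.6, 382.4, 60.7, 34.3] (array([ 481.2, -361.5]), array([ 78.6, 122.4]), 89.1, 901)
red_blank_mid 0.88 [268.9, 373.4, 49.9, 29.9] (array([ 481.2, -371.4]), array([67.8, 90.6]), 89.1, 1356)
```

View pics/s3.png

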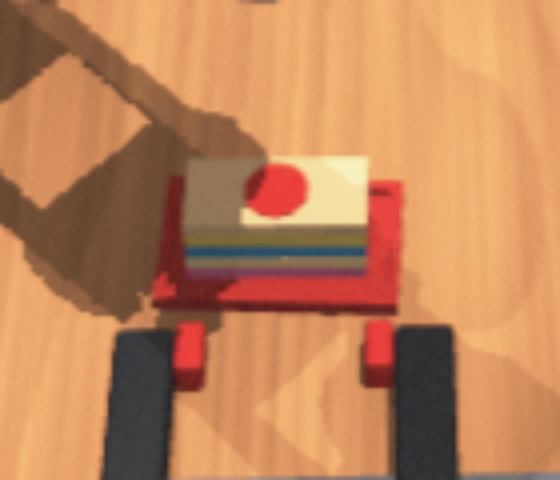

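The red-tagged blank stands flat, inside the tray (tag at crop (277,190)). Next, the handle.

```bash
python3 -m crank '[{"offset":[-0.005,0.02,-0.01],"twist":[0,0,8]},{"offset":[-0.015,0.06,-0.02],"twist":[0,0,17]},{"offset":[-0.025,0.11,-0.02],"twist":[0,0,26]},{"offset":[-0.035,0.16,-0.02],"twist":[0,0,36]},{"offset":[-0.046,0.21,-0.02],"twist":[0,0,46]},{"offset":[-0.056,0.26,-0.02],"twist":[0,0,56]},{"offset":[-0.065,0.3,-0.02],"twist":[0,0,66]},{"offset":[-0.071,0.335,-0.02],"twist":[0,0,75]},{"offset":[-0.075,0.352,-0.02],"twist":[0,0,82]},{"offset":[-0.076,0.357,-0.02],"twist":[0,0,85.7]},{"offset":[-0.076,0.357,-0.02],"twist":[0,0,85.7]},{"offset":[-0.076,0.357,-0.02],"twist":[0,0,85.7]}]' 0.55
python3 - <<'E'
from h import *
go([.5745,-.0045,.134],91.2)
im=get_image("side"); cv2.imwrite("pics/s4.png",cv2.resize(im[120:300,240:400,::-1],None,fx=3,fy=3))
E
```

```text
t: 12.25
tool_pos: [0.5735, -0.0047, 0.2492]
tool_rot: [-2.194, -2.247, 0.002]
contact_force: [-0.4, -0.0, -0.4]
opening: 0.0472
grip_force: 0.0
pos [ 0.5735 -0.0047  0.2492] yaw 91.4 t 12.25
offset [0.0001, 0.0012, 0.1152] twist [-0.1, -0.0, 0.2]
```

View pics/s4.png

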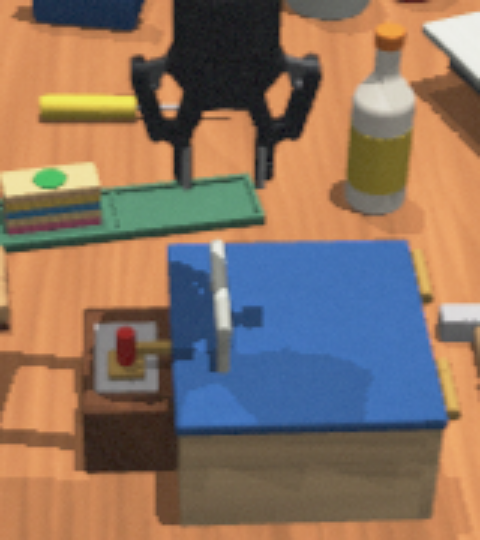

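The fingers (crop (185,170) and (263,170)) straddle the rod (222,300) in x. Descend and close.

```bash
python3 -m crank '[{"offset":[0,0.001,0.03],"twist":[0,0,0]},{"offset":[0,0.001,0.065],"twist":[0,0,0]},{"offset":[0,0.001,0.095],"twist":[0,0,0]},{"offset":[0,0.001,0.11],"twist":[0,0,0]},{"offset":[0,0.001,0.115],"twist":[0,0,0]},{"offset":[0,0.001,0.115],"twist":[0,0,0]}]' 0.55
python3 -m crank '[{"offset":[0,0,0],"twist":[0,0,0]},{"offset":[0,0,0],"twist":[0,0,0]},{"offset":[0,0,0],"twist":[0,0,0]},{"offset":[0,0,0],"twist":[0,0,0]},{"offset":[0,0,0],"twist":[0,0,0]},{"offset":[0,0,0],"twist":[0,0,0]}]' 0 40
```

```text
t: 13.05
tool_pos: [0.5755, -0.0046, 0.1362]
tool_rot: [2.195, 2.246, 0.001]
contact_force: [0.2, 0.5, -0.9]
opening: 0.0471
grip_force: 0.0
t: 13.8
tool_pos: [0.5734, -0.0046, 0.1366]
tool_rot: [-2.193, -2.245, 0.006]
contact_force: [-10.0, -0.6, 8.8]
opening: 0.0101
grip_force: 39.2
```

```bash
python3 -m crank '[{"offset":[0,0,-0.002],"twist":[0,0,0]},{"offset":[0,0,-0.004],"twist":[0,0,0]},{"offset":[0,0,-0.006],"twist":[0,0,0]},{"offset":[0,0,-0.006],"twist":[0,0,0]}]' 
python3 -m crank '[{"offset":[0,0,-0.0015],"twist":[0,0,0]},{"offset":[0,0,-0.003],"twist":[0,0,0]},{"offset":[0,0,-0.003],"twist":[0,0,0]}]'
```

```text
t: 14.3
tool_pos: [0.5745, -0.0045, 0.1409]
tool_rot: [-2.195, -2.246, 0.002]
contact_force: [-3.0, -1.1, -4.5]
opening: 0.0104
grip_force: 39.0
t: 14.68
tool_pos: [0.5757, -0.0045, 0.1449]
tool_rot: [2.195, 2.246, 0.002]
contact_force: [1.4, -2.1, -5.9]
opening: 0.0103
grip_force: 39.0
```

```bash
python3 -m crank '[{"offset":[0,0,-0.001],"twist":[0,0,0]},{"offset":[0,0,-0.002],"twist":[0,0,0]},{"offset":[0,0,-0.003],"twist":[0,0,0]},{"offset":[0,0,-0.003],"twist":[0,0,0]}]'
```

```text
t: 15.18
tool_pos: [0.5768, -0.0045, 0.1481]
tool_rot: [2.193, 2.244, 0.006]
contact_force: [6.4, -1.1, -6.8]
opening: 0.0103
grip_force: 38.9
```

```bash
python3 - <<'E'
import numpy as np
g=.019
def tcp(t,f): 
    return np.array([-.165*np.cos(t)+.046*np.sin(t)-g*np.sin(f), .165*np.sin(t)+.046*np.cos(t)-g*np.cos(f)])
b=tcp(0,0)
for t in np.r_[.07,.1,.15,np.arange(.2,.84,.05)]:
    f=max(0,.5*(t-.15)); d=tcp(t,f)-b; print(round(t,2),"dx %.4f dz %.4f tilt %.1f"%(d[0],d[1],np.degrees(f)))
E
python3 -m crank '[{"offset":[0,0.001,-0.002],"twist":[0,0,0]},{"offset":[0,0.002,-0.004],"twist":[0,0,0]},{"offset":[0,0.003,-0.006],"twist":[0,0,0]},{"offset":[0,0.003,-0.006],"twist":[0,0,0]}]'
python3 - <<'E'
from h import *
im=get_image("side"); cv2.imwrite("pics/s5.png",cv2.resize(im[120:300,240:400,::-1],None,fx=3,fy=3))
E
```

```text
0.07 dx 0.0036 dz 0.0114 tilt 0.0
0.1 dx 0.0054 dz 0.0162 tilt 0.0
0.15 dx 0.0087 dz 0.0241 tilt 0.0
0.2 dx 0.0120 dz 0.0319 tilt 1.4
0.25 dx 0.0156 dz 0.0394 tilt 2.9
0.3 dx 0.0195 dz 0.0468 tilt 4.3
0.35 dx 0.0239 dz 0.0539 tilt 5.7
0.4 dx 0.0286 dz 0.0608 tilt 7.2
0.45 dx 0.0336 dz 0.0674 tilt 8.6
0.5 dx 0.0389 dz 0.0738 tilt 10.0
0.55 dx 0.0446 dz 0.0798 tilt 11.5
0.6 dx 0.0506 dz 0.0856 tilt 12.9
0.65 dx 0.0568 dz 0.0911 tilt 14.3
0.7 dx 0.0633 dz 0.0962 tilt 15.8
0.75 dx 0.0700 dz 0.1010 tilt 17.2
0.8 dx 0.0770 dz 0.1054 tilt 18.6
t: 15.68
tool_pos: [0.5788, -0.0044, 0.1539]
tool_rot: [2.195, 2.246, 0.003]
contact_force: [6.0, -0.0, -7.1]
opening: 0.0102
grip_force: 39.0
```

View pics/s5.png

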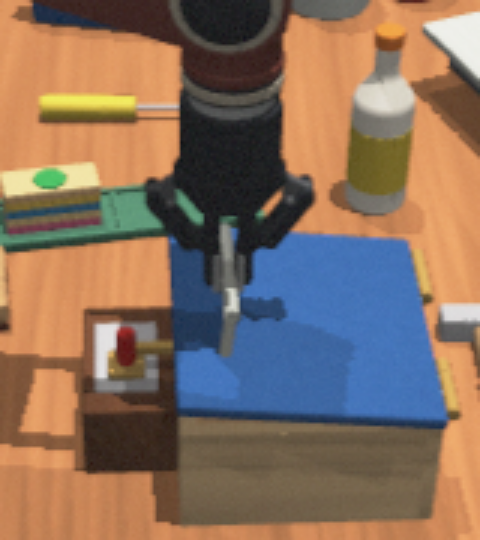

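The tug has raised the rod 17 mm (~0.10 rad, well past the 0.04 play) with only the cover's weight in hand. In the picture its front corner has come up from row 430 to 415. So the bolt isn't caught, and the slide stays untouched. Now raising the cover along its arc.

```bash
python3 -m crank '[{"offset":[0,0.004,-0.007],"twist":[0,0,0]},{"offset":[0,0.0075,-0.015],"twist":[1.4,0,0]},{"offset":[0,0.011,-0.0225],"twist":[2.9,0,0]},{"offset":[0,0.015,-0.03],"twist":[4.3,0,0]},{"offset":[0,0.0195,-0.037],"twist":[5.7,0,0]},{"offset":[0,0.024,-0.044],"twist":[7.2,0,0]},{"offset":[0,0.024,-0.044],"twist":[7.2,0,0]}]'
python3 - <<'E'
from h import *
o=get_obs();print(R.from_rotvec(o["tool_rot"]).as_matrix().round(3).tolist())
E
```

```text
t: 16.6
tool_pos: [0.6022, -0.0037, 0.1985]
tool_rot: [-2.131, -2.181, 0.138]
contact_force: [-5.0, -1.5, -1.9]
opening: 0.0102
grip_force: 39.4
[[-0.023, 0.992, -0.126], [1.0, 0.023, -0.003], [0.0, -0.126, -0.992]]
```

```bash
python3 -m crank '[{"offset":[0,0.004,-0.007],"twist":[1.4,0,0]},{"offset":[0,0.0086,-0.014],"twist":[2.8,0,0]},{"offset":[0,0.0135,-0.021],"twist":[4.3,0,0]},{"offset":[0,0.0187,-0.0275],"twist":[5.7,0,0]},{"offset":[0,0.024,-0.0335],"twist":[7.1,0,0]},{"offset":[0,0.03,-0.0395],"twist":[8.6,0,0]},{"offset":[0,0.036,-0.045],"twist":[10,0,0]},{"offset":[0,0.04,-0.0485],"twist":[10.8,0,0]},{"offset":[0,0.04,-0.0485],"twist":[10.8,0,0]},{"offset":[0,0.04,-0.0485],"twist":[10.8,0,0]},{"offset":[0,0.04,-0.0485],"twist":[10.8,0,0]},{"offset":[0,0.04,-0.0485],"twist":[10.8,0,0]},{"offset":[0,0.04,-0.0485],"twist":[10.8,0,0]}]'
python3 - <<'E'
from h import *
im=get_image("side"); cv2.imwrite("pics/s6.png",im[...,::-1])
o=get_obs(); print(o["dq"].round(4))
E
```

```text
t: 18.23
tool_pos: [0.6477, -0.0025, 0.2416]
tool_rot: [-2.03, -2.077, 0.328]
contact_force: [-4.7, -0.9, 0.6]
opening: 0.01
grip_force: 39.3
[-0.0005 -0.001   0.0001  0.0003 -0.0011 -0.0017]
```

View pics/s6.png

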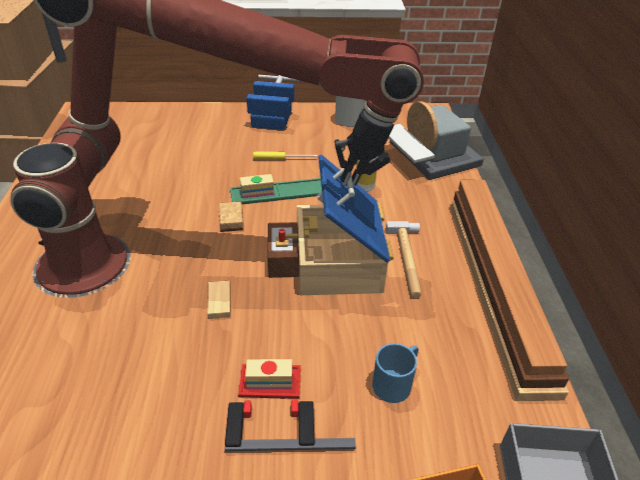

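The cover stands at about 45° with its rod in the fingers (355,185). The red-tagged blank is in the red tray (269,373), the green-tagged one is in its seat (257,183), and the arm is still. Handing in.

```bash
python3 -c "
from station import *
print(finish_job())"
```

```text
the job is handed in; nothing more can be done
None
```

I set the red-tagged blank down flat in the reject tray; the green-tagged one is still in the pass tray. The tug showed the bolt wasn't caught, so I left the slide alone, and the job was handed in with the arm holding the cover open at about 45°; `finish_job()` returned no verdict.

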